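# Lock the bayonet lid on the bowl cutter

## Robot

A 6-joint arm with a two-finger parallel gripper is mounted at the origin on the work surface. World frame = base frame: x ahead of the robot, y to its left, z up, the work surface at z = 0. Lengths are in m, angles in degrees, forces in N, time in s.
With the tool pointing down it reaches from about 0.4 to 0.825 m from the base axis. Payload 7 kg.
Tool frame: the origin (TCP) lies midway between the tips of the shut fingers; the grasp point (between the pads) lies 19 mm behind it (ctrl.grip_point_offset is the distance from the TCP to the grasp point, in m); x points along the fingers, y is the direction in which the jaws open and shut, and the axes are right-handed (so a half turn about x gives the same grasp; the last joint's range is limited). The gripper opens to 88 mm and grips with 3 to 60 N. Pads are 19 mm wide; open, the fingers measure 130 mm over their backs; the gripper's body (78 mm by 193 mm) begins 47 mm behind the grasp point.
Start: joints at [-49.211, 20.546, 0.682, 0, -70.136, -16.507], TCP at [0.278, -0.615, 0.227] pointing down, gripper open.
Joint ranges: [-176.03, 176.03], [-82.01, 121.73], [-58.28, 71.71], [-173.87, 95.51], [-174.79, -0.11], [-173.66, 173.66]. Speed limits (degrees/s): [136.94, 136.94, 172.46, 180, 180, 180].

## Interface

Orientations are given as [roll, pitch, yaw] about the fixed x, y, z axes, in that order (R = Rz(yaw) Ry(pitch) Rx(roll)).
In Python, from plant import ctrl gives the robot as it stands.
- The arm moves only by the tool drive_tool, never from a script. Its argument "plan" is a list of rows, each a list of 3 entries, a list of its own where there are three numbers: the shift along the tool's x, y, z in m, then the turn, a rotation vector about the tool's x, y, z in degrees, then the opening, from 0 (shut) to 1 (fully open). In form: [[[dx, dy, dz], [wx, wy, wz], grip], ...]. A call has 1 to 20 rows; each row is the pose to reach, as a shift and turn from the pose measured when the call began, along the tool's axes at that moment; what a row does not reach only later rows make up. A row lasts 1/12 s, in which the tool goes at most 41.7 mm and 7.16 degrees, less where a joint would pass 70% of its speed; a pose out of reach is approached as far as the arm can. A call with a gripper value outside its range is refused whole. The fingers move at their own pace and stop on an object; the grip force is fixed at half the most. Time passes only in rows, so rows that repeat a pose let the fingers close. It gives the time, the measured TCP pose, the force and the opening at its end, in the units of the state.
- ctrl.get_obs(): the state, without advancing time (a new reading comes with each control period).
- ctrl.snapshot(name): name is "scene" or "side" or "wrist"; returns the picture (400x640x3 uint8, blue, green, red); there is no depth.
- ctrl.get_calibration(name): a dict with "fx", "fy", "cx", "cy" (pixels), "R" (3x3) and "t" (3): a world point X has camera coordinates R X + t. Camera axes: x right, y down, z forward; pixel columns grow to the right and rows downward; lengths in m; the calibration is good to about 2 mm. A picture is of the moment at which its call begins: read the wrist's pose just before it. get_calibration takes no time and is no camera call; for the wrist camera it gives the pose at the moment of the call.
- ctrl.close_job(): hands the job in, once; it reports no verdict.
Trained networks look in the newest picture that a camera, given by its name, has taken for a name from the list of things; names that differ only in an ending like _2 or _b are one class to them, and where a whole thing is asked for, a point or a joint stands for the part that bears it (a point fixed in the world has none). Each returns a list of dicts, best first, with "confidence" (0 to 1); they miss things now and then, are a little off and sometimes report something else, mostly with a low value. They report only what shows in the picture. A call takes as long as a camera call. They do not tell look-alikes from the thing itself.
- ctrl.cut_out(camera, name): "pixels" (400x640 bool, what is visible of it) and "pixel" ([column, row] in pixels, amid what is visible of it).
- ctrl.landmark_of(camera, name): "pixel" ([column, row] in pixels: a listed point, or the origin of a listed thing).
The state is a dict: "clock": time; "joint_pos": joint angles; "qvel": joint speeds; "tau": joint torques, N m; "tool_pos": TCP position; "orientation": TCP orientation; "force": force on the tool from outside, world axes, zero at the start; "moment": the same for the moment, N m; "opening": finger opening in m.
Only numpy, scipy, OpenCV 4.12 (cv2) and the standard library are available. Lean on these libraries where they do the work, as an engineer would, in place of code of your own. Each camera call takes 0.05 s, during which the arm holds its last target. There are 200 camera calls.

## Task

Close the bowl cutter on the steel worktop: take the two-lugged lid that fits its bowl, set it in the mouth with the lugs in the two slots, press it down against the spring and twist it clockwise (seen from above) a quarter turn so that it locks, then let go. Leave the other lids, the beaker and the spatula where they are.

Things in the scene. Friction and masses are not known exactly. Their poses are not given: they have to be found in the camera images.
- lid: The lid to use: white plastic disc 80 mm across, two alike flat lugs at its +x and -x ends (108 mm tip to tip, 22 mm wide, 14 to 20 mm above the underside), black bar handle on top. About 0.2 kg. Below the lugs it tapers to 64 mm across, to guide it into the mouth; its flat top is 28 mm up. Origin: centre of its underside, on the worktop; z up. Half a turn makes no difference.
- handle (a point): Centre of the lid's upright bar handle, 48 mm above the lid's underside. The bar is 64 mm long along the lid's x (in line with the lugs), 18 mm thick along y and 40 mm tall (28 to 68 mm above the underside). Axes as the lid's.
- cutter: Bowl cutter, fixed: grey motor base (195 mm along x, 150 along y, 60 high) with an aluminium bowl, 132 mm across, rim 140 mm above the worktop. The rim has a 6 mm thick inward flange with two slots on the +x and -x sides of its mouth, each 52 degrees wide; lugs in line with the cutter's x within 14 degrees pass. Origin: on the worktop under the bowl's axis; z up.
- mouth (a point): Centre of the bowl's round mouth (88 mm across; slots reach out to 60 mm), level with the rim's top, 140 mm above the worktop; axes as the cutter's. Once pressed, the lid turns clockwise seen from above to a stop about 110 degrees from the slots; anticlockwise is blocked. Let go there, the spring lifts it against the flange, underside about 114 mm above the worktop.
- seal (a joint): Black sprung rubber ring under the flange, carrying the lugs: 0 up, grows to 0.015 m at its hard stop as the lid is pressed (4 N to start, 8 N at the stop). At 0 the lid's underside is 119 mm above the worktop and the lugs are still in the slots: it cannot turn. Pressed 5 to 15 mm farther (aim for 11) the lugs are below the flange and it turns.
- small_lid: Bystander, not to be used: a like lid of a smaller machine, disc 54 mm across, 74 mm over its two lugs, with a shorter (46 mm) handle. Origin: centre of its underside.
- plain_lid: Bystander, not to be used: a plain round pot lid 108 mm across without lugs, with the same 64 mm black bar handle. Origin: centre of its underside.
- beaker: Bystander: steel beaker, 76 mm across and 95 mm tall, upright. Origin: centre of its underside.
- spatula: Bystander: spatula 240 mm long lying on the worktop along its x axis. Origin: about the middle of its length, on the worktop.
Things that resemble listed ones, but are neither listed nor needed, are in the scene too. Leave any blue or pink look-alike of the lid alone.

How it is judged:
By the outcome, as a careful person would: the job done as asked, in the order asked, and still so for the second after the job is handed in, with the robot touching nothing.
It also fails if it takes over 40 s, if anything falls off the work surface, if the arm or the gripper's body presses on something with over 40 N, if the wrist force passes 120 N, or if a joint passes its speed limit or range.

## Working session

There is one attempt and no reset: what is moved stays moved. The work goes in short steps, Python scripts to look and compute and a tool call to move; the robot and the scene stay as the last step left them, time stands still between calls to the robot, and variables do not carry over. Pictures are saved under pics/ and viewed, about 8 in all and at most 12, crops included, and the job is handed in when it is done.

Besides the shell and the picture viewer there is one more tool, called after "Call:" as name(argument=value, ...) on one line, values as JSON. drive_tool: Moves the arm, as the interface text tells. Its arguments: {"type":"object","properties":{"plan":{"type":"array","items":{"type":"array"}}},"required":["plan"]}

```bash
mkdir -p pics; ls
python3 - <<'E'
from plant import ctrl
import cv2,numpy as np
o=ctrl.get_obs();print({k:np.round(v,3).tolist() for k,v in o.items()})
ims=[]
for c in ["scene","side"]:
    im=ctrl.snapshot(c);cv2.imwrite(f"pics/{c}0.png",im)
    k=ctrl.get_calibration(c);print(c,{a:np.round(b,4).tolist() for a,b in k.items()})
    for n in ["lid","handle","mouth","cutter","small_lid","plain_lid"]:
        print(n,[(np.round(d["pixel"],1).tolist(),round(d["confidence"],2)) for d in ctrl.landmark_of(c,n)])
print(o['clock'],ctrl.get_obs()['clock'])
E
```

```text
pics
{'clock': 0.0, 'joint_pos': [-49.212, 20.592, 0.633, -0.021, -70.137, -16.51], 'qvel': [0.007, -0.029, -0.046, 0.052, -0.104, 0.011], 'tau': [0.001, -58.272, 29.307, 6.997, 0.007, -0.0], 'tool_pos': [0.277, -0.615, 0.226], 'orientation': [95.108, 89.902, 119.379], 'force': [0.171, -0.596, -0.296], 'moment': [-0.011, 0.024, -0.022], 'opening': 0.088}
scene {'fx': 508.2079, 'fy': 508.2079, 'cx': 318.4889, 'cy': 190.9895, 'R': [[-0.7452, 0.6668, 0.0087], [0.5392, 0.6102, -0.5805], [-0.3923, -0.4279, -0.8142]], 't': [0.4034, -0.3194, 1.5981]}
lid [([218.8, 199.0], 0.9), ([221.3, 150.7], 0.86), ([264.7, 173.0], 0.55), ([244.8, 230.3], 0.45)]
handle [([267.4, 161.0], 0.83), ([213.1, 183.8], 0.69), ([220.5, 140.1], 0.6)]
mouth [([360.1, 192.4], 0.93), ([325.1, 140.7], 0.4)]
cutter [([357.9, 223.7], 0.63)]
small_lid [([272.7, 119.1], 0.86)]
plain_lid [([323.6, 140.5], 0.65)]
side {'fx': 497.4046, 'fy': 497.4046, 'cx': 320.1952, 'cy': 199.8778, 'R': [[0.9941, -0.1066, -0.0208], [-0.0865, -0.6621, -0.7444], [0.0656, 0.7418, -0.6674]], 't': [-0.5985, 0.1862, 1.4365]}
lid [([358.5, 319.5], 0.87), ([337.3, 275.8], 0.77), ([391.4, 276.6], 0.64), ([299.4, 172.9], 0.2)]
handle [([357.8, 306.4], 0.87), ([382.4, 240.6], 0.7), ([389.5, 263.4], 0.61)]
mouth [([298.5, 174.1], 0.71)]
cutter [([299.9, 206.7], 0.56)]
small_lid [([295.2, 324.0], 0.85)]
plain_lid [([265.6, 277.3], 0.55)]
0.0 0.7
```

Run:
```python
import cv2,numpy as np
a=cv2.imread("pics/scene0.png");b=cv2.imread("pics/side0.png")
A=cv2.resize(a[90:290,170:430],None,fx=3,fy=3,interpolation=cv2.INTER_CUBIC)
cv2.imwrite("pics/a.png",A)
B=cv2.resize(b[120:350,220:480],None,fx=2.6,fy=2.6,interpolation=cv2.INTER_CUBIC)
cv2.imwrite("pics/b.png",B)
```

```text
(no output)
```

View pics/a.png

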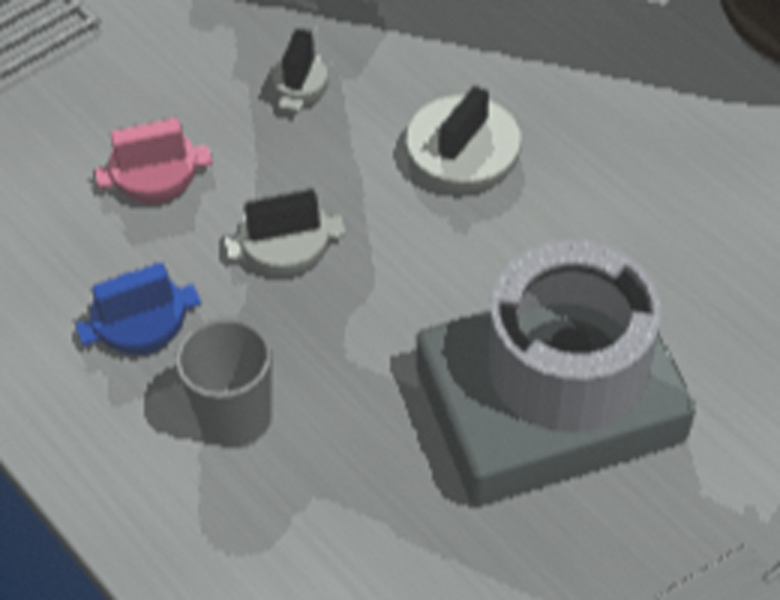

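View pics/b.png

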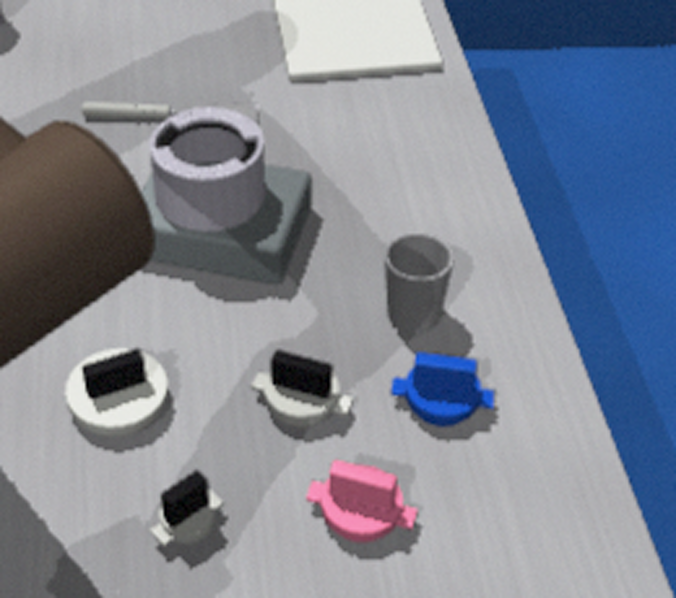

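White two-lugged candidates: the lid at scene (264,168) / side (337,272), and small_lid at scene (272,119), which is visibly smaller. The plain lid at (323,140) has no lugs. Blue (217,193) and pink (221,145) are look-alikes. The one at (264,168) fits: white, two lugs, full-length bar handle.

```bash
cat > h.py <<'E'
from plant import ctrl
import numpy as np, cv2
def plane(k,p,z):
    p=np.asarray(p,float); R,t=np.array(k["R"]),np.array(k["t"]); C=-R.T@t
    d=R.T@np.array([(p[0]-k["cx"])/k["fx"],(p[1]-k["cy"])/k["fy"],1]); return C+d*(z-C[2])/d[2]
def proj(k,X):
    c=np.array(k["R"])@X+k["t"]; return np.array([k["cx"]+k["fx"]*c[0]/c[2],k["cy"]+k["fy"]*c[1]/c[2]])
E
python3 - <<'E'
from h import *
s,d=ctrl.get_calibration("scene"),ctrl.get_calibration("side")
def sh(n,k,p,z): print(n,np.round(plane(k,p,z),4)[:2])
sh("lid sc",s,(264.7,173),0);sh("lid sd",d,(337.3,275.8),0)
sh("mouth sc",s,(360.1,192.4),.14);sh("mouth sd",d,(298.5,174.1),.14)
def yaw(n,k,a,b,z):
    A,B=plane(k,a,z),plane(k,b,z);v=B-A;print(n,np.round((A+B)[:2]/2,4),np.linalg.norm(v).round(4),np.degrees(np.arctan2(v[1],v[0])).round(1))
yaw("lugs sc",s,(247.3,172.7),(283.3,165.3),.017);yaw("lugs sd",d,(319.2,268),(353.8,275.8),.017)
f=lambda x,y:(170+x/3,90+y/3); g=lambda x,y:(220+x/2.6,120+y/2.6)
yaw("base edge1",s,f(418,335),f(477,480),.06);yaw("base edge2",s,f(477,480),f(692,408),.06)
yaw("base side e2",d,g(278,258),g(312,180),.06)
yaw("slots sc",s,f(515,325),f(634,290),.137);yaw("slots sd",d,g(165,132),g(247,160),.137)
for n in ["lid","small_lid"]:
  for z,h in (("scene",s),("side",d)):
    for q in ctrl.cut_out(z,"handle")[:4]:
      if n=="lid":
        m=q["pixels"];print(z,q["pixel"],round(q["confidence"],2),plane(h,q["pixel"],.048).round(4)[:2])
print(ctrl.get_obs()["tool_pos"])
E
```

```text
lid sc [ 0.6343 -0.1183]
lid sd [ 0.637 -0.122]
mouth sc [0.5608 0.1665]
mouth sd [0.5571 0.1688]
lugs sc [ 0.6314 -0.1168] 0.1001 153.4
lugs sd [ 0.6344 -0.1217] 0.0995 -23.4
base edge1 [0.6598 0.133 ] 0.1451 67.3
base edge2 [0.6003 0.2333] 0.1872 159.1
base side e2 [0.6566 0.1101] 0.1417 66.4
slots sc [0.5564 0.1676] 0.1011 158.0
slots sd [0.558  0.1629] 0.111 -35.2
scene [215.1, 190.9] 0.87 [ 0.7856 -0.1256]
scene [220.6, 143.6] 0.83 [ 0.6819 -0.2471]
scene [268.7, 163.7] 0.77 [ 0.6269 -0.1044]
side [337.3, 268.6] 0.98 [ 0.635  -0.1364]
side [358.5, 313.0] 0.8 [ 0.6684 -0.285 ]
side [390.1, 265.4] 0.76 [ 0.7785 -0.143 ]
side [265.6, 272.9] 0.32 [ 0.4416 -0.1273]
[ 0.27757139 -0.61527287  0.22658171]
```

```bash
cat >> h.py <<'E'
from scipy.spatial.transform import Rotation as Ro
def pose():
    o=ctrl.get_obs(); return o,np.array(o["tool_pos"]),Ro.from_euler("xyz",o["orientation"],degrees=True)
def delta(pos,ty):
    """shift (tool axes) and rotvec to reach pos, tool x straight down, tool y at world yaw ty deg"""
    o,p,R=pose(); a=np.radians(ty); y=np.array([np.cos(a),np.sin(a),0]); x=np.array([0,0,-1.]); z=np.cross(x,y)
    T=Ro.from_matrix(np.c_[x,y,z]); r=(R.inv()*T).as_rotvec(degrees=True)
    return R.inv().apply(np.array(pos)-p).round(4),r.round(2)
E
python3 - <<'E'
from h import *
o,p,R=pose();M=R.as_matrix();print(M.round(3));print("ty",np.degrees(np.arctan2(M[1,1],M[0,1])))
for ty in (65,-115): print(ty,delta((.635,-.12,.25),ty))
k=ctrl.get_calibration("wrist");W=np.array(k["R"]);C=-W.T@k["t"];print("cam in tool",R.inv().apply(C-p).round(4));print((W@M).round(3))
E
```

```text
[[ 0.    -0.411  0.912]
 [-0.     0.912  0.411]
 [-1.    -0.     0.   ]]
ty 114.27946805076449
65 (array([-0.0234,  0.3045,  0.5295]), array([49.28,  0.  ,  0.  ]))
-115 (array([-0.0234,  0.3045,  0.5295]), array([-130.72,   -0.  ,    0.  ]))
cam in tool [-0.1592 -0.0006 -0.0787]
[[ 0.001  1.    -0.   ]
 [-0.291  0.001  0.957]
 [ 0.957 -0.001  0.291]]
```

Call:
drive_tool(plan=[[[0.0, 0.02, 0.04], [-7, 0, 0], 1], [[0.0, 0.04, 0.08], [-14, 0, 0], 1], [[0.0, 0.06, 0.11], [-21, 0, 0], 1], [[0.0, 0.08, 0.145], [-28, 0, 0], 1], [[0, 0.1, 0.18], [-35, 0, 0], 1], [[0, 0.12, 0.215], [-42, 0, 0], 1], [[0, 0.14, 0.25], [-49, 0, 0], 1], [[0, 0.16, 0.28], [-56, 0, 0], 1], [[0, 0.18, 0.315], [-63, 0, 0], 1], [[0, 0.2, 0.35], [-70, 0, 0], 1], [[0, 0.22, 0.385], [-77, 0, 0], 1], [[0, 0.24, 0.42], [-84, 0, 0], 1], [[0, 0.26, 0.455], [-91, 0, 0], 1], [[0, 0.28, 0.49], [-98, 0, 0], 1], [[0, 0.3045, 0.529], [-105, 0, 0], 1], [[0.01, 0.3045, 0.5295], [-112, 0, 0], 1], [[0.02, 0.3045, 0.5295], [-119, 0, 0], 1], [[0.02, 0.3045, 0.5295], [-126, 0, 0], 1], [[0.02, 0.3045, 0.5295], [-130.7, 0, 0], 1], [[0.02, 0.3045, 0.5295], [-130.7, 0, 0], 1]])

```text
clock: 2.57
tool_pos: [0.635, -0.1197, 0.2063]
orientation: [38.7, 90.0, -166.1]
force: [0.1, -0.7, -0.3]
opening: 0.0877
```

Run:
```python
from h import *
o,p,R=pose();print(o["clock"],np.round(o["joint_pos"],1),p.round(4));M=R.as_matrix();print("ty",np.degrees(np.arctan2(M[1,1],M[0,1])))
k=ctrl.get_calibration("wrist")
im=ctrl.snapshot("wrist");cv2.imwrite("pics/w1.png",im)
for n,z in (("lid",0),("handle",.048)):
    for q in ctrl.landmark_of("wrist",n): print(n,np.round(q["pixel"],1),round(q["confidence"],2),plane(k,q["pixel"],z).round(4))
g=cv2.cvtColor(im,cv2.COLOR_BGR2HSV)
for q in ctrl.cut_out("wrist","handle"):
    m=q["pixels"]; print(q["pixel"],round(q["confidence"],2),m.sum(), (cv2.minAreaRect(np.argwhere(m)[:,::-1].astype(np.float32))))
```

```text
2.5667 [  6.6  18.6  -4.9   0.  -66.6  58.6] [ 0.635  -0.1197  0.2063]
ty -114.77877341182065
lid [419.6 100.8] 0.86 [ 0.6766 -0.265   0.    ]
lid [327.2 182.6] 0.78 [ 0.6311 -0.1202  0.    ]
lid [284.8  63.6] 0.57 [ 0.782  -0.1347  0.    ]
handle [325.9 193.8] 0.92 [ 0.6296 -0.1176  0.048 ]
handle [278.3  55.1] 0.82 [ 0.7819 -0.1347  0.048 ]
handle [435.   98.3] 0.76 [ 0.6761 -0.2659  0.048 ]
[431.0, 98.4] 0.73 4961 ((427.5113830566406, 99.01188659667969), (75.75505065917969, 87.26296997070312), 46.33222579956055)
[281.2, 57.4] 0.6 5293 ((282.7500305175781, 56.74999237060547), (95.45940399169922, 76.36752319335938), 45.0)
[322.3, 185.0] 0.57 3631 ((325.031005859375, 182.47239685058594), (70.00733947753906, 67.34988403320312), 48.36646270751953)
```

View pics/w1.png

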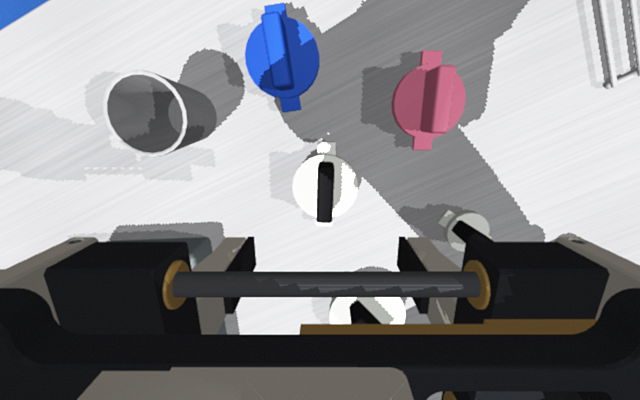

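The target is the white lid at wrist pixels (325,185), with its bar running from (326,163) to (324,222). The blue, pink, small and plain lids and the beaker are clearly separate.

Run:
```python
from h import *
k=ctrl.get_calibration("wrist");im=cv2.imread("pics/w1.png");c=im[130:240,285:365]
g=c.max(2);m=(g<45).astype(np.uint8)
n,l,st,ce=cv2.connectedComponentsWithStats(m);i=1+np.argmax(st[1:,4]);pts=np.argwhere(l==i)[:,::-1]+[285,130]
vx,vy,x0,y0=cv2.fitLine(pts.astype(np.float32),cv2.DIST_L2,0,.01,.01).ravel();print(len(pts),vx,vy,x0,y0,st[i])
for z in (.068,.05):
  A,B=[plane(k,(x0+vx*s,y0+vy*s),z) for s in (-28,28)];v=B-A;print("bar yaw",np.degrees(np.arctan2(v[1],v[0])))
# white lid outline: disc
w=(c.min(2)>235).astype(np.uint8)
# model overlay, fit check
def draw(o,yaw,img):
  a=np.radians(yaw);f=lambda x,y,z:np.array([o[0]+np.cos(a)*x-np.sin(a)*y,o[1]+np.sin(a)*x+np.cos(a)*y,z])
  T=np.linspace(0,2*np.pi,60)
  for P in ([f(.04*np.cos(t),.04*np.sin(t),.028) for t in T],[f(x,y,.068) for x,y in((.032,.009),(-.032,.009),(-.032,-.009),(.032,-.009),(.032,.009))],
    [f(x,y,.02) for x,y in((.054,.011),(-.054,.011),(-.054,-.011),(.054,-.011),(.054,.011))]):
    q=np.array([(proj(k,X)-[265,120])*5 for X in P]).astype(np.int32);cv2.polylines(img,[q],False,(0,0,255),1)
big=cv2.resize(im[120:240,265:385],None,fx=5,fy=5)
draw((.631,-.120),-25,big);cv2.imwrite("pics/w1o.png",big)
```

```text
630 0.017485995 -0.9998471 326.05237 190.12698 [ 32  32  17  60 630]
bar yaw -26.128801359610655
bar yaw -26.128801359610677
```

View pics/w1o.png

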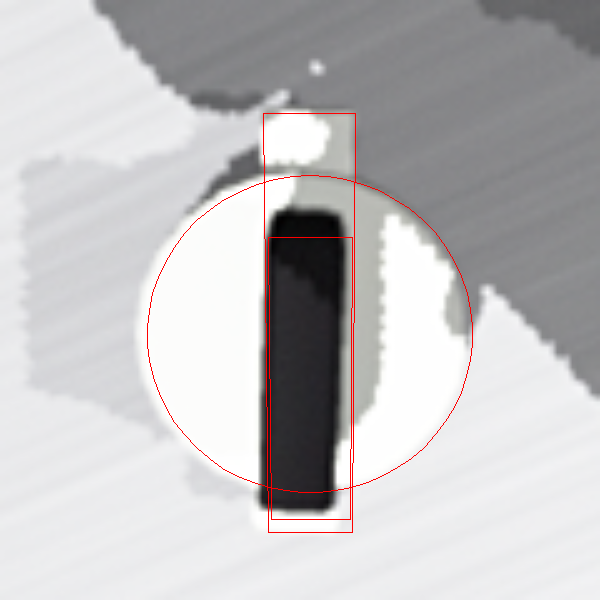

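The overlay of the model at (0.631,-0.120) sits about 2 mm off. The corrected pose is (0.634,-0.1195) with yaw -26, and it matches a full-size two-lug lid.

Run:
```python
from h import *
print(delta((.634,-.1195,.033),-116), ctrl.get_obs()["clock"])
```

```text
(array([ 1.738e-01, -1.000e-04,  1.200e-03]), array([ 0.83, -0.02,  0.01])) 2.7667
```

Call:
drive_tool(plan=[[[0.04, 0, 0.001], [0.8, 0, 0], 1], [[0.08, 0, 0.001], [0.8, 0, 0], 1], [[0.115, 0, 0.001], [0.8, 0, 0], 1], [[0.145, 0, 0.001], [0.8, 0, 0], 1], [[0.162, 0, 0.001], [0.8, 0, 0], 1], [[0.1735, 0, 0.001], [0.8, 0, 0], 1], [[0.1735, 0, 0.001], [0.8, 0, 0], 1], [[0.1735, 0, 0.001], [0.8, 0, 0], 0], [[0.1735, 0, 0.001], [0.8, 0, 0], 0], [[0.1735, 0, 0.001], [0.8, 0, 0], 0], [[0.1735, 0, 0.001], [0.8, 0, 0], 0], [[0.1735, 0, 0.001], [0.8, 0, 0], 0], [[0.1735, 0, 0.001], [0.8, 0, 0], 0], [[0.1735, 0, 0.001], [0.8, 0, 0], 0], [[0.1735, 0, 0.001], [0.8, 0, 0], 0]])

```text
clock: 4.02
tool_pos: [0.6342, -0.1197, 0.0335]
orientation: [-150.4, 90.0, 3.7]
force: [-0.3, -1.0, 0.5]
opening: 0.0399
```

Call:
drive_tool(plan=[[[0, 0, 0], [0, 0, 0], 0], [[0, 0, 0], [0, 0, 0], 0], [[0, 0, 0], [0, 0, 0], 0], [[0, 0, 0], [0, 0, 0], 0], [[0, 0, 0], [0, 0, 0], 0], [[-0.02, 0, 0], [0, 0, 0], 0], [[-0.05, 0, 0], [0, 0, 0], 0], [[-0.08, 0, 0], [0, 0, 0], 0], [[-0.11, 0, 0], [0, 0, 0], 0], [[-0.14, 0, 0], [0, 0, 0], 0], [[-0.17, 0, 0], [0, 0, 0], 0], [[-0.2, 0, 0], [0, 0, 0], 0], [[-0.23, 0, 0], [0, 0, 0], 0], [[-0.26, 0, 0], [0, 0, 0], 0], [[-0.26, 0, 0], [0, 0, 0], 0]])

```text
clock: 5.27
tool_pos: [0.6362, -0.1203, 0.3004]
orientation: [-160.7, 89.4, -6.7]
force: [0.3, -1.2, -0.4]
opening: 0.0178
```

Run:
```python
from h import *
print(delta((.451,.22,.295),-113), ctrl.get_obs()["clock"])
```

```text
(array([ 0.0032, -0.2249,  0.3155]), array([-2.95, -0.54,  0.17])) 5.2667
```

Call:
drive_tool(plan=[[[0, -0.01, 0.015], [-1, 0, 0], 0], [[0, -0.03, 0.042], [-2, 0, 0], 0], [[0, -0.05, 0.07], [-3, 0, 0], 0], [[0, -0.07, 0.098], [-3, -0.5, 0], 0], [[0, -0.09, 0.126], [-3, -0.5, 0], 0], [[0, -0.11, 0.154], [-3, -0.5, 0], 0], [[0, -0.13, 0.182], [-3, -0.5, 0], 0], [[0, -0.15, 0.21], [-3, -0.5, 0], 0], [[0.003, -0.17, 0.24], [-3, -0.5, 0.2], 0], [[0.003, -0.19, 0.268], [-3, -0.5, 0.2], 0], [[0.003, -0.21, 0.295], [-3, -0.5, 0.2], 0], [[0.003, -0.22, 0.309], [-3, -0.5, 0.2], 0], [[0.003, -0.225, 0.3155], [-3, -0.5, 0.2], 0], [[0.003, -0.225, 0.3155], [-3, -0.5, 0.2], 0], [[0.003, -0.225, 0.3155], [-3, -0.5, 0.2], 0]])

```text
clock: 6.52
tool_pos: [0.4509, 0.2199, 0.2949]
orientation: [112.0, 89.9, -90.9]
force: [-0.1, -1.2, -1.7]
opening: 0.0178
```

Run:
```python
from h import *
o,p,R=pose();print(o["clock"],np.round(o["joint_pos"],1),p.round(4),np.round(o["force"],2));M=R.as_matrix();print("ty",np.degrees(np.arctan2(M[1,1],M[0,1])),M[:,0])
k=ctrl.get_calibration("wrist")
im=ctrl.snapshot("wrist");cv2.imwrite("pics/w2.png",im)
for q in ctrl.landmark_of("wrist","mouth"): print(np.round(q["pixel"],1),round(q["confidence"],2),plane(k,q["pixel"],.14).round(4))
def draw(o,yaw,img):
  a=np.radians(yaw);f=lambda x,y,z:np.array([o[0]+np.cos(a)*x-np.sin(a)*y,o[1]+np.sin(a)*x+np.cos(a)*y,z])
  P=[]
  for t in np.radians(np.arange(0,361)):
    d=abs((np.degrees(t)+90)%180-90); r=.06 if d<26 else .044; P.append(f(r*np.cos(t),r*np.sin(t),.14))
  Q=[f(.066*np.cos(t),.066*np.sin(t),.14) for t in np.radians(np.arange(0,361,5))]
  B=[f(x,y,.06) for x,y in((.0975,.075),(-.0975,.075),(-.0975,-.075),(.0975,-.075),(.0975,.075))]
  for S in (P,Q): cv2.polylines(img,[np.array([proj(k,X) for X in S]).astype(np.int32)],False,(0,0,255),1)
draw((.559,.1675),-22.5,im);cv2.imwrite("pics/w2o.png",im)
```

```text
6.5167 [ 48.5   1.7 -14.2   0.  -74.1  18.6] [0.4509 0.2199 0.2949] [-0.05 -1.19 -1.75]
ty -112.90086395310728 [-1.85072764e-05 -1.23965279e-03 -9.99999231e-01]
[330.   77.3] 0.67 [0.5583 0.1694 0.14  ]
```

View pics/w2o.png

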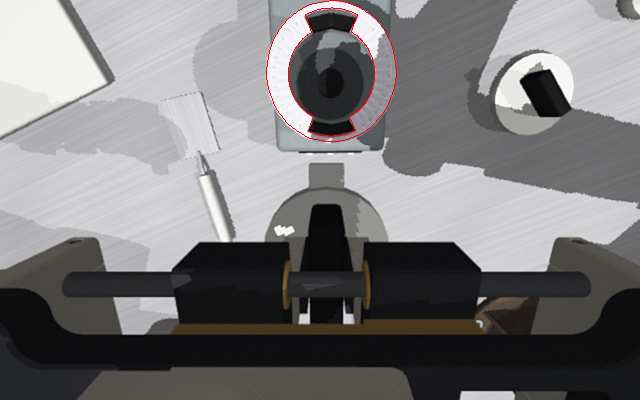

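The rim and slot model overlays the picture almost exactly at (0.559,0.1675) with yaw -22.5. The lid is held, with its lug at (326,165). Next I check where the lid sits in the hand.

Run:
```python
from h import *
o,p,R=pose();k=ctrl.get_calibration("wrist");im=cv2.imread("pics/w2.png")
big=cv2.resize(im[150:270,245:405],None,fx=5,fy=5)
def f(x,y,z): # lid coords: x along -tool z, y along tool y
  return p+R.apply(np.array([.033-z,y,-x]))
for P in ([f(.04*np.cos(t),.04*np.sin(t),.028) for t in np.linspace(-2,2,60)],[f(x,y,.068) for x,y in((-.03,.009),(.032,.009),(.032,-.009),(-.03,-.009))],
  [f(x,y,.02) for x,y in((.03,.011),(.054,.011),(.054,-.011),(.03,-.011))]):
  cv2.polylines(big,[np.array([(proj(k,X)-[245,150])*5 for X in P]).astype(np.int32)],False,(0,0,255),1)
cv2.imwrite("pics/w2b.png",big)
a=delta((.559,.1675,.295),-112.5);b=delta((.559,.1675,.175),-112.5);print(a,b)
```

```text
(array([ 0.    ,  0.0056, -0.1193]), array([-0.5 , -0.04, -0.06])) (array([ 0.12  ,  0.0055, -0.1193]), array([-0.5 , -0.04, -0.06]))
```

View pics/w2b.png

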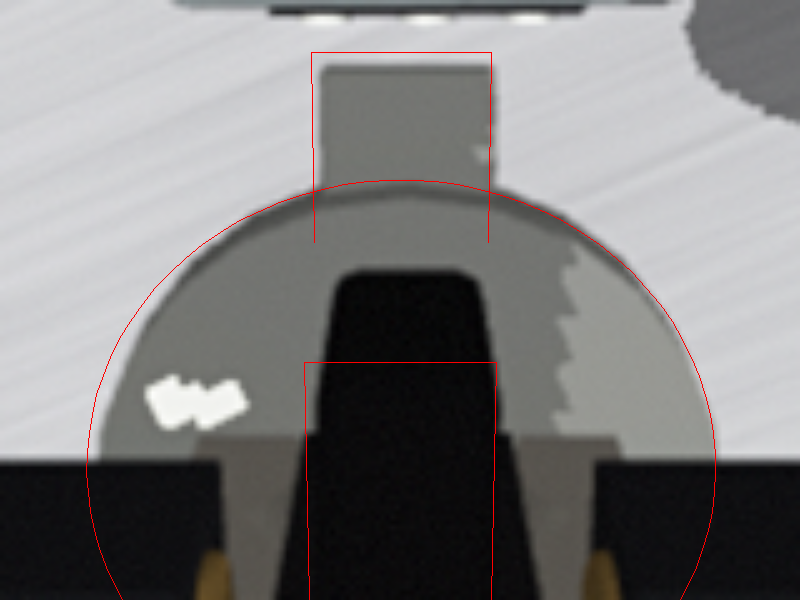

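Run:
```python
from h import *
from scipy.optimize import least_squares
o,p,R=pose();k=ctrl.get_calibration("wrist")
L=[((.054,-.011,.02),(322,72)),((.054,.011,.02),(491,72)),((.032,-.009,.028),(335,270)),((.032,.009,.028),(479,270)),((.04,0,.028),(405,197))]
def f(v,X):
  c,s=np.cos(v[3]),np.sin(v[3]);x,y=X[0]*c-X[1]*s,X[0]*s+X[1]*c
  return (proj(k,p+R.apply([.033+v[2]-X[2],y+v[1],-x+v[0]]))-[245,150])*5
def res(v):
  e=[f(v,X)-u for X,u in L]; e[4][0]=0; return np.ravel(e)
r=least_squares(res,np.zeros(4),x_scale=[.001,.001,.001,.01]);print("dz,dy,down",(r.x[:3]*1000).round(2),"rot",np.degrees(r.x[3]).round(2));print(r.fun.round(1))
g=least_squares(lambda v:res([v[0],v[1],0,v[2]]),np.zeros(3),x_scale=[.001,.001,.01]);print((g.x*1000).round(2))
```

```text
dz,dy,down [2.69 0.74 0.24] rot -0.11
[-5.2  2.6  5.4  2.4 -2.1 -4.6  1.9 -4.8  0.   4.4]
[ 2.63  0.74 -1.85]
```

Call:
drive_tool(plan=[[[0, 0.002, -0.03], [0, 0, 0], 0], [[0, 0.004, -0.06], [-0.5, 0, 0], 0], [[0, 0.0055, -0.09], [-0.5, 0, 0], 0], [[0, 0.0055, -0.11], [-0.5, 0, 0], 0], [[0, 0.0055, -0.1215], [-0.5, 0, 0], 0], [[0.02, 0.0055, -0.1215], [-0.5, 0, 0], 0], [[0.05, 0.0055, -0.1215], [-0.5, 0, 0], 0], [[0.08, 0.0055, -0.1215], [-0.5, 0, 0], 0], [[0.1, 0.0055, -0.1215], [-0.5, 0, 0], 0], [[0.112, 0.0055, -0.1215], [-0.5, 0, 0], 0], [[0.12, 0.0055, -0.1215], [-0.5, 0, 0], 0], [[0.126, 0.0055, -0.1215], [-0.5, 0, 0], 0], [[0.126, 0.0055, -0.1215], [-0.5, 0, 0], 0], [[0.126, 0.0055, -0.1215], [-0.5, 0, 0], 0]])

```text
clock: 7.78
tool_pos: [0.5615, 0.1665, 0.1696]
orientation: [152.9, 89.9, -49.6]
force: [-0.2, 0.6, -1.8]
opening: 0.0179
```

Run:
```python
from h import *
o,p,R=pose();print(o["clock"],np.round(o["joint_pos"],1),p.round(4),np.round(o["force"],2),np.round(o["moment"],2),o["opening"])
a=ctrl.snapshot("scene");b=ctrl.snapshot("side")
A=cv2.resize(a[110:250,290:430],(500,500),interpolation=cv2.INTER_CUBIC)
B=cv2.resize(b[110:230,240:360],(300,300),interpolation=cv2.INTER_CUBIC);B=cv2.copyMakeBorder(B,0,200,0,0,cv2.BORDER_CONSTANT)
cv2.imwrite("pics/c1.png",np.hstack([A,B]))
```

```text
7.7833 [ 35.7  14.7 -15.6   0.1 -59.8  31.8] [0.5615 0.1665 0.1696] [-0.16  0.65 -1.82] [-0.07  0.1  -0.02] 0.017858719682703493
```

View pics/c1.png

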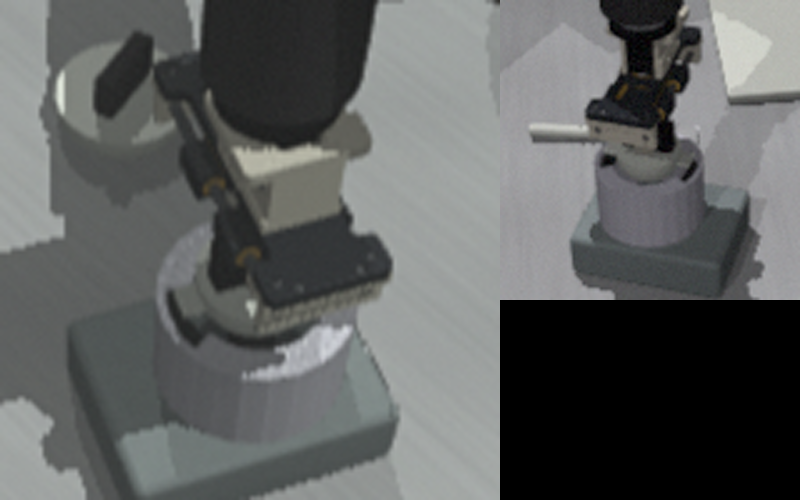

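The lid sits centred in the mouth with its lug over the left slot at crop (190,310), and the force is negligible. I lower it onto the seal.

Call:
drive_tool(plan=[[[0.003, 0, 0], [0, 0, 0], 0], [[0.006, 0, 0], [0, 0, 0], 0], [[0.009, 0, 0], [0, 0, 0], 0], [[0.012, 0, 0], [0, 0, 0], 0], [[0.014, 0, 0], [0, 0, 0], 0], [[0.014, 0, 0], [0, 0, 0], 0]])

```text
clock: 8.38
tool_pos: [0.5613, 0.1667, 0.1554]
orientation: [152.9, 89.9, -49.6]
force: [-0.0, 0.3, -2.2]
opening: 0.0174
```

Call:
drive_tool(plan=[[[0.003, 0, 0], [0, 0, 0], 0], [[0.006, 0, 0], [0, 0, 0], 0], [[0.009, 0, 0], [0, 0, 0], 0], [[0.009, 0, 0], [0, 0, 0], 0]])

```text
clock: 8.72
tool_pos: [0.5617, 0.1668, 0.1464]
orientation: [172.2, 89.9, -30.3]
force: [-0.5, 0.1, 2.0]
opening: 0.018
```

Call:
drive_tool(plan=[[[0.003, 0, 0], [0, 0, 0], 0], [[0.0055, 0, 0], [0, 0, 0], 0], [[0.0055, 0, 0], [0, 0, 0], 0]])

```text
clock: 8.97
tool_pos: [0.5618, 0.1668, 0.1407]
orientation: [-179.8, 89.9, -22.2]
force: [-1.5, 0.5, 4.2]
opening: 0.0179
```

Run:
```python
from h import *
o,p,R=pose();print(o["clock"],p.round(4),np.round(o["force"],2),np.round(o["moment"],2));M=R.as_matrix();t0=np.degrees(np.arctan2(M[1,1],M[0,1]));print(t0)
c=p+R.apply([0,0,.0023]);print("centre",c)
for a in range(10,121,10):
  ty=t0-a; t=np.radians(ty);tz=np.array([np.sin(t),-np.cos(t),0]);print(a,*delta(c-.0023*tz,ty))
```

```text
8.9667 [0.5618 0.1668 0.1407] [-1.54  0.51  4.2 ] [-0.01  0.59 -0.04]
-112.47841436989665
centre [0.55970291 0.16769349 0.14072678]
10 [0.     0.0004 0.    ] [10.   -0.11  0.01]
20 [0.     0.0008 0.0001] [20.   -0.11  0.02]
30 [0.     0.0011 0.0003] [30.   -0.11  0.03]
40 [0.     0.0015 0.0005] [40.   -0.1   0.04]
50 [0.     0.0018 0.0008] [50.   -0.1   0.05]
60 [0.     0.002  0.0012] [60.   -0.1   0.06]
70 [0.     0.0022 0.0015] [70.   -0.09  0.07]
80 [0.     0.0023 0.0019] [80.   -0.09  0.08]
90 [-0.      0.0023  0.0023] [90.   -0.09  0.09]
100 [-0.      0.0023  0.0027] [ 1.e+02 -8.e-02  1.e-01]
110 [-0.      0.0022  0.0031] [ 1.1e+02 -7.0e-02  1.0e-01]
120 [-0.      0.002   0.0034] [ 1.2e+02 -7.0e-02  1.1e-01]
```

Call:
drive_tool(plan=[[[0.001, 0.0001, 0], [3, 0, 0], 0], [[0.001, 0.0003, 0], [8, 0, 0], 0], [[0.001, 0.0006, 0], [14, 0, 0], 0], [[0.001, 0.0008, 0.0001], [20, 0, 0], 0], [[0.001, 0.0011, 0.0003], [26, 0, 0], 0], [[0.001, 0.0011, 0.0003], [30, 0, 0], 0], [[0.001, 0.0011, 0.0003], [30, 0, 0], 0]])

```text
clock: 9.55
tool_pos: [0.5616, 0.1661, 0.1402]
orientation: [-133.4, 89.8, -6.1]
force: [-0.3, -0.3, 3.2]
opening: 0.018
```

Run:
```python
from h import *
o,p,R=pose();print(o["clock"],p.round(4),np.round(o["force"],2),np.round(o["moment"],2),np.round(o["joint_pos"],1));M=R.as_matrix();t0=np.degrees(np.arctan2(M[1,1],M[0,1]));print(t0)
c=np.array([.5597,.1677,.140])
for ty in (-162,-182,-202,-217,-221): 
  t=np.radians(ty);tz=np.array([np.sin(t),-np.cos(t),0]);print(ty,*delta(c-.0023*tz,ty))
```

```text
9.55 [0.5616 0.1661 0.1402] [-0.26 -0.33  3.17] [ 0.02  0.16 -0.18] [ 35.7  16.2 -17.8   0.1 -55.9   1.6]
-142.64793304930717
-162 [0.0002 0.0013 0.0003] [19.35 -0.09  0.14]
-182 [0.0002 0.002  0.0007] [39.35 -0.07  0.16]
-202 [0.0002 0.0025 0.0013] [ 5.935e+01 -4.000e-02  1.700e-01]
-217 [0.0002 0.0028 0.0018] [ 7.435e+01 -2.000e-02  1.800e-01]
-221 [0.0002 0.0028 0.002 ] [ 7.835e+01 -1.000e-02  1.800e-01]
```

Call:
drive_tool(plan=[[[0.0, 0.0004, 0.0001], [6, 0, 0], 0], [[0.0, 0.0009, 0.0002], [13, 0, 0], 0], [[0.0, 0.0013, 0.0003], [20, 0, 0], 0], [[0, 0.0016, 0.0004], [26, 0, 0], 0], [[0, 0.0018, 0.0006], [32, 0, 0], 0], [[0, 0.002, 0.0007], [39, 0, 0], 0], [[0, 0.0022, 0.0009], [46, 0, 0], 0], [[0, 0.0024, 0.0012], [53, 0, 0], 0], [[0, 0.0025, 0.0013], [59, 0, 0], 0], [[0, 0.0027, 0.0015], [65, 0, 0], 0], [[0, 0.0028, 0.0018], [70, 0, 0], 0], [[0, 0.0028, 0.0018], [74, 0, 0], 0], [[0, 0.0028, 0.0018], [74, 0, 0], 0]])

```text
clock: 10.63
tool_pos: [0.5587, 0.1659, 0.1405]
orientation: [-57.0, 89.8, -3.7]
force: [0.7, 0.7, 4.6]
opening: 0.0176
```

Run:
```python
from h import *
o,p,R=pose();print(o["clock"],p.round(4),np.round(o["force"],2),np.round(o["moment"],2),np.round(o["joint_pos"],1));M=R.as_matrix();t0=np.degrees(np.arctan2(M[1,1],M[0,1]));print(t0)
a=ctrl.snapshot("scene");w=ctrl.snapshot("wrist")
A=cv2.resize(a[110:250,290:430],(400,400),interpolation=cv2.INTER_CUBIC)
B=cv2.resize(w[120:320,220:420],(400,400),interpolation=cv2.INTER_CUBIC)
cv2.imwrite("pics/c2.png",np.hstack([A,B]))
```

```text
10.6333 [0.5587 0.1659 0.1405] [0.73 0.67 4.57] [-0.08  0.07 -0.1 ] [ 35.8  15.9 -18.2   0.2 -55.8 -72.6]
143.32360337015984
```

View pics/c2.png

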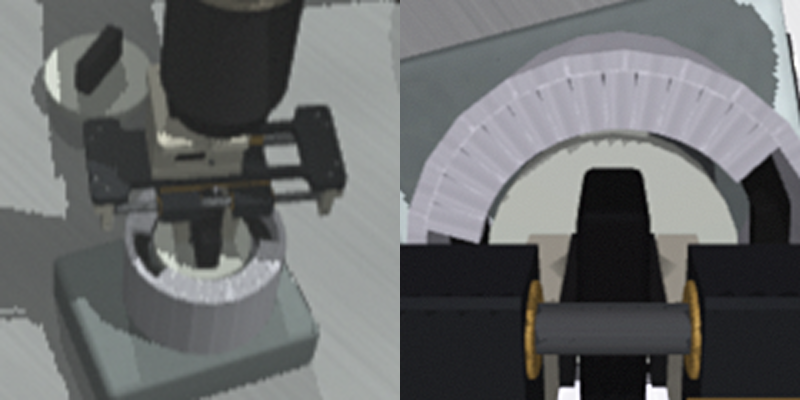

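The lid has turned 104° with the hand: the slots at crop (770,170) and (450,235) are empty and the lugs are under the flange. I turn gently on to the stop.

Call:
drive_tool(plan=[[[0, 0, 0.0001], [2, 0, 0], 0], [[0, 0, 0.0002], [4, 0, 0], 0], [[0, 0, 0.0002], [6, 0, 0], 0], [[0, 0, 0.0002], [7, 0, 0], 0], [[0, 0, 0.0002], [7, 0, 0], 0]])

```text
clock: 11.15
tool_pos: [0.5576, 0.1673, 0.1404]
orientation: [-16.5, 89.9, 30.3]
force: [-8.1, 5.8, 7.3]
opening: 0.0183
```

Run:
```python
from h import *
o,p,R=pose();print(o["clock"],p.round(4),np.round(o["force"],2),np.round(o["moment"],2),o["opening"]);M=R.as_matrix();print(np.degrees(np.arctan2(M[1,1],M[0,1])))
```

```text
11.15 [0.5576 0.1673 0.1404] [-8.06  5.82  7.26] [2.32 2.93 0.75] 0.018300641329883086
136.81237077194575
```

It is at the stop, with lateral force and moment rising. I ease back slightly, let the spring lift the lid, open and retreat.

Call:
drive_tool(plan=[[[0, 0, -0.0001], [-1, 0, 0], 0], [[-0.002, -0.0005, -0.0002], [-2, 0, 0], 0], [[-0.004, -0.0005, -0.0002], [-2, 0, 0], 0], [[-0.006, -0.0005, -0.0002], [-2, 0, 0], 0], [[-0.0065, -0.0005, -0.0002], [-2, 0, 0], 0], [[-0.0065, -0.0005, -0.0002], [-2, 0, 0], 0]])

```text
clock: 11.65
tool_pos: [0.5573, 0.1673, 0.1467]
orientation: [11.7, 89.9, 60.5]
force: [-3.9, 4.0, 3.1]
opening: 0.0182
```

Call:
drive_tool(plan=[[[0, 0, 0], [0, 0, 0], 0.6], [[0, 0, 0], [0, 0, 0], 0.6], [[0, 0, 0], [0, 0, 0], 0.6], [[0, 0, 0], [0, 0, 0], 0.6], [[0, 0, 0], [0, 0, 0], 0.6], [[-0.01, 0, 0], [0, 0, 0], 0.6], [[-0.03, 0, 0], [0, 0, 0], 0.6], [[-0.06, 0, 0], [0, 0, 0], 0.6], [[-0.09, 0, 0], [0, 0, 0], 0.6], [[-0.12, 0, 0], [0, 0, 0], 0.6], [[-0.12, 0, 0.03], [0, 0, 0], 0.6], [[-0.12, 0, 0.06], [0, 0, 0], 0.6], [[-0.12, 0, 0.08], [0, 0, 0], 0.6], [[-0.12, 0, 0.08], [0, 0, 0], 0.6]])

```text
clock: 12.82
tool_pos: [0.6116, 0.2295, 0.2667]
orientation: [4.1, 89.9, 53.0]
force: [0.8, 0.2, -0.3]
opening: 0.0526
```

Run:
```python
from h import *
o,p,R=pose();print(o["clock"],p.round(4),np.round(o["force"],2),o["opening"])
k=ctrl.get_calibration("wrist");w=ctrl.snapshot("wrist");a=ctrl.snapshot("scene")
B=w[0:300,160:560].copy()
def poly(P): cv2.polylines(B,[np.array([proj(k,np.array(X))-[160,0] for X in P]).astype(np.int32)],True,(0,0,255),1)
for yaw in (-22.5-108,):
  t=np.radians(yaw);poly([(.559+np.cos(t)*x-np.sin(t)*y,.1675+np.sin(t)*x+np.cos(t)*y,.114+.068) for x,y in((.032,.009),(-.032,.009),(-.032,-.009),(.032,-.009))])
cv2.imwrite("pics/d.png",np.hstack([cv2.resize(B,(500,375)),cv2.resize(a[110:250,290:430],(300,375))]))
```

```text
12.8167 [0.6116 0.2295 0.2667] [ 0.76  0.2  -0.26] 0.0526264562399057
```

View pics/d.png

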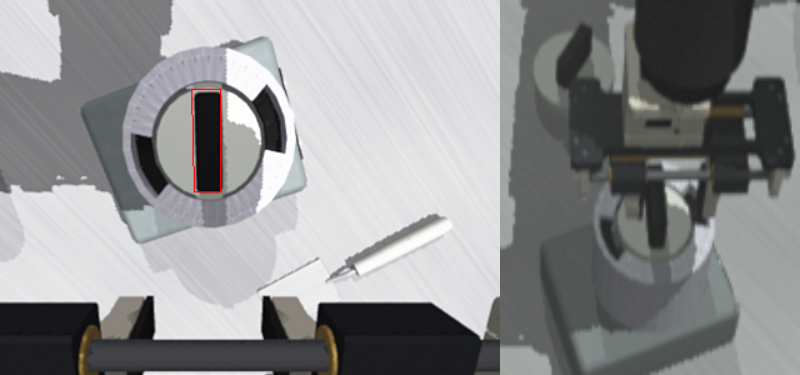

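The lid sits level under the flange. Its handle at crop (207,140) matches the predicted locked pose (underside 114 mm, about 108° turned). Both slots are empty and the gripper is clear.

```bash
python3 -c "
from plant import ctrl
print(ctrl.close_job(), ctrl.get_obs()['clock'])"
```

```text
the job is handed in; nothing more can be done
the job is handed in; nothing more can be done
```

The bowl cutter is closed. I set the white two-lugged lid in the mouth with its lugs in the slots and pressed it about 11 mm. I then turned it clockwise to the stop (about 110°), let go and backed off. The job was handed in just after 12.8 s on the robot clock.

**Final checks:** the last wrist picture, taken before handing in, shows both slots empty. The handle lies within a millimetre or two of the predicted locked pose (underside at 114 mm, about 108° from the slots). The gripper was clear, with tool force near zero.

**Forces and other objects:** the highest force reading I saw was about 12 N, at the stop. The other lids, the beaker and the spatula were not touched at any point, but I took no closing picture of all of them.

**Disagreement:** the lid was held about 2.5 mm off the grasp centre. I allowed for that when inserting and turning it.

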